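Charge the bench ball mill and lock its lid

TASK

Charge the little ball mill for its next run: put one of the two large steel grinding balls into each of its two round wells, so that each well holds one ball. Then swing the hinged lid fully down over them, and only then turn the lid's winged cap clockwise (seen from above) as far as it goes, to lock it. Leave the two small balls in their seats on the ball rack and do not disturb the specimen cup or the stain bottle.

Things in the scene. Friction and masses are not known exactly. Their poses are not given: they have to be found in the camera images.
- mill: White bench ball mill, fixed, 196 (x) x 156 (y) mm, origin under the centre of its base; its control strip is on its -x side. On it a steel grinding block, 80 (x) x 100 (y) mm, x -20 to +60 mm, top 102 mm above the worktop, with two round wells side by side and a narrow keyhole slot between them (not for balls). In front of the block the housing is 48 mm high, its dial 62 mm.
- well_left (a point): Centre of the mouth (block top level, 102 mm high) of the well on the mill's +y side; round, 26 mm across, 27 mm deep, flat floor. Lies 12 mm behind the mill's origin. The hinge pin is 55 mm farther back.
- well_right (a point): The same for the well on the mill's -y side, 48 mm from the other.
- lid_hinge (a point): Middle of the lid's hinge pin behind the wells, 110 mm high, at x +67 mm of the mill; the pin runs along the mill's y. The lid is an aluminium plate 6 mm thick and 96 mm wide, reaching from 7 to 90 mm out from the pin, its middle plane 4 mm below the pin when shut.
- lid_tab (a point): Point in the middle of the lid's finger tab, 108 mm from the pin. The tab continues the plate as a tongue 26 mm wide (along the mill's y) and 6 mm thick, 90 to 122 mm from the pin. Pinched by its two sides, along the pin's direction, it can turn between the pads while the tool stays pointing down; or push the lid over. Site axes: x from tab to pin, z out of the lid's top.
- lid (a joint): Lid angle in rad: 0 shut flat on the block, growing as it opens; starts at 1.95 to 2.15 (leaning back past upright). The hinge is stiff, about 0.11 N m, so the lid stays where it is left; the lid weighs 140 g.
- cap_wing (a point): Centre of the wing of the black cap on the lid: a bar 46 mm long, 12 mm wide, 20 mm tall on a ribbed disc 50 mm across. The cap turns on the lid, its axis 55 mm from the hinge pin, mid-width; with the lid shut the wing spans 120 to 140 mm above the worktop. Site axes: x along the bar, z out of the lid's top. Unlocked, the bar points along the mill's x.
- cap (a joint): Cap angle in rad: 0 unlocked (as it starts), growing clockwise seen from above, to its stop at 1.57 locked. Stiff, about 0.04 N m; it stays where left. It is to be turned only with the lid shut.
- ball_rack: White plastic strip 46 (x) x 210 (y) x 14 mm fixed on the worktop, origin under its centre; four seats in a row along its y at -69, -23, +23 and +69 mm, each a 10 mm hole on whose rim a ball rests. Which ball is in which seat varies.
- ball_large_a_center (a point): Centre of a large steel ball, 22 mm in diameter, about 43 g; in its seat the centre is 24 mm above the worktop.
- ball_large_b_center (a point): Centre of the other large steel ball, the same.
- ball_small_a_center (a point): Centre of a small steel ball, 14 mm in diameter; in its seat the centre is 19 mm above the worktop. To be left in the rack.
- ball_small_b_center (a point): Centre of the other small steel ball, the same.
- specimen_cup: Closed specimen cup with screw lid, 54 mm across, 66 mm tall, origin under its centre, standing left of the mill. A bystander.
- stain_bottle: Brown bottle with screw cap, 51 mm across, 113 mm tall, origin under its centre, standing behind the mill. A bystander.

How it is judged:
By the outcome, as a careful person would: the job done as asked, in the order asked, and still so for the second after the job is handed in, with the robot touching nothing.
It also fails if it takes over 72 s, if anything falls off the work surface, if the arm or the gripper's body presses on something with over 40 N, if the wrist force passes 120 N, or if a joint passes its speed limit or range.

ROBOT

A 6-joint arm with a two-finger parallel gripper is mounted at the origin on a cart in front of the work surface, level with it; the furniture and walls round the work are solid. World frame = base frame: x ahead of the robot, y to its left, z up, the work surface at z = 0. Lengths are in m, angles in rad, forces in N, time in s.
With the tool pointing down it reaches from about 0.35 to 0.775 m from the base axis. Payload 5.5 kg.
Tool frame: the origin (TCP) lies midway between the tips of the shut fingers; the grasp point (between the pads) lies 19 mm behind it; z points along the fingers, y is the line along which they close (so a half turn about z gives the same grasp; the last joint's range is limited). The gripper opens to 85 mm and grips with 20 to 120 N. Pads are 22 mm wide; open, the fingers measure 114 mm over their backs; the gripper's body (76 mm by 85 mm) begins 54 mm behind the grasp point. The pads swing forward as they close: fully open they stand 13 mm farther back than shut.
Start: joints at [-1.407, 0.313, 0.046, 1.304, 0, 1.431], TCP at [0.172, -0.549, 0.231] pointing down, gripper open.
Joint ranges: [-2.76, 2.76], [-0.86, 1.69], [-1.03, 1.26], [-2.2, 2.34], [-1.47, 1.5], [-3.14, 3.14]. Speed limits (rad/s): [2.57, 2.57, 3.14, 3.14, 3.14, 3.14].

INTERFACE

Orientations are given as a unit quaternion [w, x, y, z].
In Python, from workcell import env gives the robot as it stands. The module is installed in compiled form; this text tells all that it offers.
- The arm moves only by the tool carry_out, never from a script. Its argument "series" is a list of rows, each an object with "delta_rot": the turn, a rotation vector about the world's x, y, z normalised to -1 to 1, where 1 is 0.1 rad, a list of three; "travel": the shift along the world's x, y, z normalised to -1 to 1, where 1 is 0.025 m, a list of three; "fingers": the closure, from -1 (fully open) to 1 (shut). In form: [{"delta_rot": [ax, ay, az], "travel": [tx, ty, tz], "fingers": fingers}, ...]. A call has 1 to 5 rows; each row shifts and turns the commanded pose from where the row before left it; what a row does not reach is not made up. A row lasts 1/8 s, in which the tool goes at most 62.5 mm and 10.7 degrees, less where a joint would pass 70% of its speed; a pose out of reach is approached as far as the arm can. A call with a number of a shift or a turn outside -1 to 1 is refused whole. A call with a gripper value outside its range is refused whole. The fingers move at their own pace and stop on an object; "squeeze" is the grip in N (left out, the last holds). Time passes only in rows, so rows that do not move let the fingers close. It gives the time, the measured TCP pose, the force, the opening and the grip force at its end, in the units of the state.
- env.get_state(): the state, without advancing time (a new reading comes with each control period).
- env.read_camera(name): name is "scene" or "top" or "wrist"; returns a dict with "color" (420x560x3 uint8, red, green, blue), "fx", "fy", "cx", "cy" (pixels), "world_from_camera" (4x4, takes a point from camera to world coordinates); the wrist camera has in their place "hand_eye" (4x4, takes a point from camera to tool coordinates, whose origin is the TCP and whose axes are the flange's). Camera axes: x right, y up, looking along -z (the intrinsics and any distortion apply to the point x, -y, -z); pixel columns grow to the right and rows downward; lengths in m; the calibration is good to about 2 mm. A picture is of the moment at which its call begins: read the wrist's pose just before it. There is no depth.
- env.hand_in(): hands the job in; it is judged then, once.
The state is a dict: "clock": time; "joint_pos": joint angles; "qvel": joint speeds; "tau": joint torques, N m; "tcp_pos": TCP position; "orientation": TCP orientation; "wrist_force": force on the tool from outside, world axes, zero at the start; "ft_torque": the same for the moment, N m; "finger_gap": finger opening in m; "grip_force": force on a finger pad.
Only numpy, scipy, OpenCV 4.12 (cv2) and the standard library are available. Lean on these libraries where they do the work, as an engineer would, in place of code of your own. Each camera call takes 0.05 s, during which the arm holds its last target. There are 200 camera calls.

## Working session

There is one attempt and no reset: what is moved stays moved. The work goes in short steps, Python scripts to look and compute and a tool call to move; the robot and the scene stay as the last step left them, time stands still between calls to the robot, and variables do not carry over. Pictures are saved under pics/ and viewed, at most 10 in all, crops included, and the job is handed in when it is done.

Besides the shell and the picture viewer there is one more tool, called after ">>>" by a JSON object that holds its "op" and its "data", one argument or row to a line. carry_out: Moves the arm, as the interface text tells. Its arguments: {"type":"object","properties":{"series":{"type":"array","items":{"type":"object","properties":{"delta_rot":{"type":"array","items":{"type":"number"}},"travel":{"type":"array","items":{"type":"number"}},"fingers":{"type":"number"}}}},"squeeze":{"type":"number"}},"required":["series"]}

```bash
mkdir -p pics
cat > h.py <<'E'
import numpy as np, cv2
from workcell import env
from scipy.spatial.transform import Rotation as R
def snap(n,f):
    c=env.read_camera(n); cv2.imwrite('pics/'+f,c['color'][:,:,::-1]); np.save('pics/'+f+'.npy',{k:v for k,v in c.items() if k!='color'},allow_pickle=True); return c
def ray(c,u,v,z):
    T=np.array(c['world_from_camera']); d=T[:3,:3]@np.array([(u-c['cx'])/c['fx'],-(v-c['cy'])/c['fy'],-1]); o=T[:3,3]
    return o+d*(z-o[2])/d[2]
def load(f): return np.load('pics/'+f+'.npy',allow_pickle=True).item()
def proj(c,p):
    T=np.linalg.inv(c['world_from_camera']); q=T[:3,:3]@p+T[:3,3]; return c['cx']+c['fx']*q[0]/-q[2], c['cy']-c['fy']*q[1]/-q[2]
E
python3 - <<'E'
from h import *
a=snap('top','top1.png'); b=snap('scene','scene1.png')
for c in (a,b): print({k:np.round(v,4) if k!='distortion' else v for k,v in c.items() if k!='color'})
print(env.get_state())
E
```

```text
{'fx': np.float64(506.7507), 'fy': np.float64(506.7507), 'cx': np.float64(287.2604), 'cy': np.float64(204.8903), 'world_from_camera': array([[-0.0045,  0.9979, -0.0646,  0.4926],
       [-0.9999, -0.0053, -0.011 , -0.0028],
       [-0.0113,  0.0646,  0.9978,  1.524 ],
       [ 0.    ,  0.    ,  0.    ,  1.    ]])}
{'fx': np.float64(528.2782), 'fy': np.float64(528.2782), 'cx': np.float64(279.1704), 'cy': np.float64(219.3579), 'world_from_camera': array([[-0.5648,  0.3111, -0.7644, -0.6362],
       [-0.8252, -0.2275,  0.5171,  0.8221],
       [-0.013 ,  0.9228,  0.3852,  0.7197],
       [ 0.    ,  0.    ,  0.    ,  1.    ]])}
{'clock': 0.1, 'joint_pos': array([-1.40660587e+00,  3.13930812e-01,  4.50687645e-02,  1.30357873e+00,
        1.74200592e-05,  1.43116406e+00]), 'qvel': array([-8.64988556e-05, -6.10100344e-04,  3.30116408e-03, -2.92556902e-04,
       -5.41291658e-04,  3.08742883e-04]), 'tau': array([ 2.45385432e-03, -4.81725061e+01,  2.99244690e+01,  1.26769065e-02,
       -1.94365653e-04, -1.06100515e-05]), 'tcp_pos': array([ 0.17192552, -0.5482167 ,  0.23048515]), 'orientation': array([-8.22271935e-04,  9.88483309e-01,  1.51327700e-01, -1.38658325e-06]), 'wrist_force': array([-0.37862299, -0.03543261, -1.23965478]), 'ft_torque': array([ 0.03056402, -0.01403011,  0.04312302]), 'grip_force': 0.0, 'finger_gap': 0.08504721884495424}
```

View pics/top1.png

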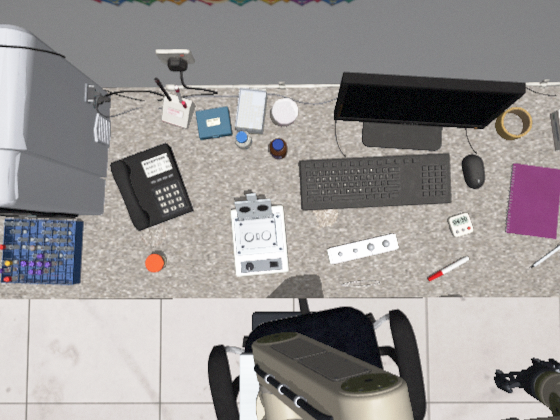

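View pics/scene1.png

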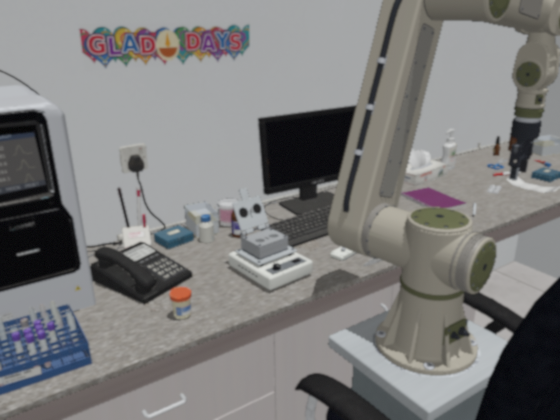

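The top view shows the mill near (259,240), the rack from (330,255) to (397,242), the orange cup at (154,263) and the brown bottle at (278,148). I'll enlarge the mill and the rack.

Run:
```python
from h import *
i=cv2.imread('pics/top1.png')
a=cv2.resize(i[185:285,222:302],None,fx=6,fy=6,interpolation=cv2.INTER_CUBIC)[:600,:480]
b=cv2.resize(i[225:275,320:405],None,fx=9,fy=9,interpolation=cv2.INTER_CUBIC)
cv2.imwrite('pics/c1.png',a); cv2.imwrite('pics/c2.png',b)
```

```text
(no output)
```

View pics/c1.png

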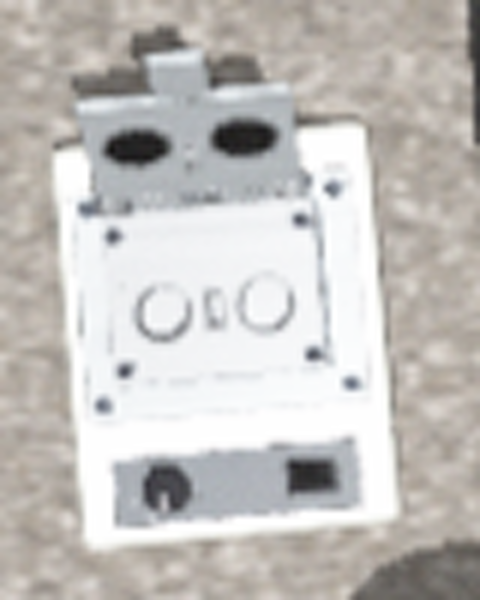

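View pics/c2.png

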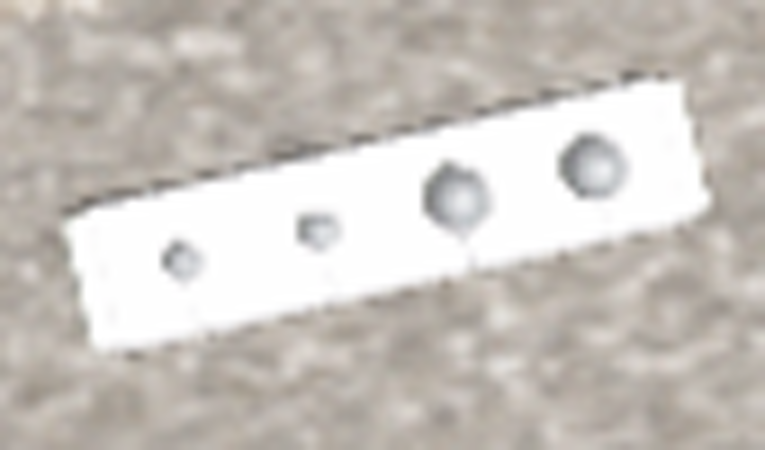

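Run:
```python
from h import *
c=load('top1.png')
def px(u,v,s,ox,oy): return ox+(u+.5)/s-.5, oy+(v+.5)/s-.5
def p(u,v,s,ox,oy,z): return ray(c,*px(u,v,s,ox,oy),z)
wl=p(164,311,6,222,185,.102); wr=p(266,303,6,222,185,.102)
print('wells',wl.round(4),wr.round(4),np.linalg.norm(wl-wr))
d=(wl-wr)/np.linalg.norm(wl-wr); print('mill yaw deg',np.degrees(np.arctan2(-d[0],d[1])))
# base corners at 48 mm
cs=[p(*q,6,222,185,.044) for q in [(55,150),(365,122),(398,518),(92,548)]]
print('corners',np.round(cs,4)); e=(cs[0]+cs[3]-cs[1]-cs[2]); print('yaw',np.degrees(np.arctan2(-e[0],e[1])), 'size',np.linalg.norm(e)/2); f=cs[0]+cs[1]-cs[2]-cs[3];print('yaw',np.degrees(np.arctan2(f[1],f[0])),np.linalg.norm(f)/2,np.mean(cs,0))
for n,u,v,z in [('s1',182,260,.019),('s2',319,229,.019),('L1',457,197,.024),('L2',593,166,.024)]: print(n,p(u,v,9,320,225,z).round(4))
print('bottle',ray(c,278,148,.113),'cup',ray(c,154,263,.066))
print('lid tab top edge',px(176,55,6,222,185))
s=env.get_state(); print(R.from_quat(np.roll(s['orientation'],-1)).as_matrix().round(3))
```

```text
wells [0.4967 0.1207 0.102 ] [0.5002 0.0731 0.102 ] 0.04781712223482475
mill yaw deg 4.211576489416085
corners [[0.5756 0.1791 0.044 ]
 [0.5885 0.0277 0.044 ]
 [0.3964 0.0125 0.044 ]
 [0.3826 0.1606 0.044 ]]
yaw 5.104805477010513 size 0.15038022816061197
yaw 4.995506267148662 0.19325564452537622 [0.48576312 0.09495385 0.044     ]
s1 [ 0.4455 -0.1408  0.019 ]
s2 [ 0.4555 -0.1858  0.019 ]
L1 [ 0.4658 -0.2304  0.024 ]
L2 [ 0.4758 -0.275   0.024 ]
bottle [0.74441904 0.03803571 0.113     ] cup [0.42191066 0.39656496 0.066     ]
lid tab top edge (250.91666666666666, 193.75)
[[ 0.954  0.299 -0.   ]
 [ 0.299 -0.954  0.002]
 [ 0.    -0.002 -1.   ]]
```

>>> {"op": "carry_out", "data": {
  "series": [
    {"delta_rot":[0,0,0.993],"travel":[0.784,0.848,-0.3],"fingers":0},
    {"delta_rot":[0,0,0.993],"travel":[0.784,0.848,-0.3],"fingers":0},
    {"delta_rot":[0,0,0.993],"travel":[0.784,0.848,-0.3],"fingers":0},
    {"delta_rot":[0,0,0.993],"travel":[0.784,0.848,-0.3],"fingers":0},
    {"delta_rot":[0,0,0.993],"travel":[0.784,0.848,-0.3],"fingers":0}
  ],
  "squeeze": 30
}}

```text
clock: 0.72
tcp_pos: [0.2704, -0.4417, 0.1932]
orientation: [-0.0, 0.92, 0.391, 0.0]
wrist_force: [-0.3, -0.4, -0.1]
finger_gap: 0.0424
grip_force: 0.0
```

>>> {"op": "carry_out", "data": {
  "series": [
    {"delta_rot":[0,0,0.993],"travel":[0.784,0.848,-0.3],"fingers":0},
    {"delta_rot":[0,0,0.993],"travel":[0.784,0.848,-0.3],"fingers":0},
    {"delta_rot":[0,0,0.993],"travel":[0.784,0.848,-0.3],"fingers":0},
    {"delta_rot":[0,0,0.993],"travel":[0.784,0.848,-0.3],"fingers":0},
    {"delta_rot":[0,0,0.993],"travel":[0.784,0.848,-0.3],"fingers":0}
  ]
}}

```text
clock: 1.35
tcp_pos: [0.3684, -0.3357, 0.1557]
orientation: [-0.0, 0.796, 0.605, 0.0]
wrist_force: [-0.3, 0.7, 0.1]
finger_gap: 0.0429
grip_force: 0.0
```

>>> {"op": "carry_out", "data": {
  "series": [
    {"delta_rot":[0,0,0.993],"travel":[0.784,0.848,-0.3],"fingers":0},
    {"delta_rot":[0,0,0.993],"travel":[0.784,0.848,-0.3],"fingers":0},
    {"delta_rot":[0,0,0.993],"travel":[0.784,0.848,-0.3],"fingers":0},
    {"delta_rot":[0,0,0.993],"travel":[0.784,0.848,-0.3],"fingers":0},
    {"delta_rot":[0,0,0.993],"travel":[0.784,0.848,-0.3],"fingers":0}
  ]
}}

```text
clock: 1.98
tcp_pos: [0.4663, -0.2298, 0.1182]
orientation: [-0.0, 0.623, 0.782, -0.0]
wrist_force: [1.1, 0.1, -0.8]
finger_gap: 0.043
grip_force: 0.0
```

```bash
cat >> h.py <<'E'
def st():
    s=env.get_state(); M=R.from_quat(np.roll(s['orientation'],-1)).as_matrix()
    print('t',round(s['clock'],2),'tcp',s['tcp_pos'].round(4),'yawx',np.degrees(np.arctan2(M[1,0],M[0,0])).round(2),'tilt',M[:2,2].round(3),'F',s['wrist_force'].round(1),'gap',round(s['finger_gap'],4),'grip',round(s['grip_force'],1)); return s
E
python3 - <<'E'
from h import *
s=st(); c=snap('wrist','w1.png'); print(c['hand_eye'].round(4),c['fx'],c['cx'],c['cy'],list(c))
E
```

```text
t 1.98 tcp [ 0.4663 -0.2298  0.1182] yawx 102.94 tilt [-0.001  0.   ] F [ 1.1  0.1 -0.8] gap 0.043 grip 0.0
[[-8.000e-04  9.479e-01  3.186e-01  8.290e-02]
 [ 1.000e+00  6.000e-04  5.000e-04 -3.000e-04]
 [ 3.000e-04  3.186e-01 -9.479e-01 -1.438e-01]
 [ 0.000e+00  0.000e+00  0.000e+00  1.000e+00]] 345.1763920566821 287.26543288142443 215.11351919972205 ['color', 'fx', 'fy', 'cx', 'cy', 'hand_eye']
```

View pics/w1.png

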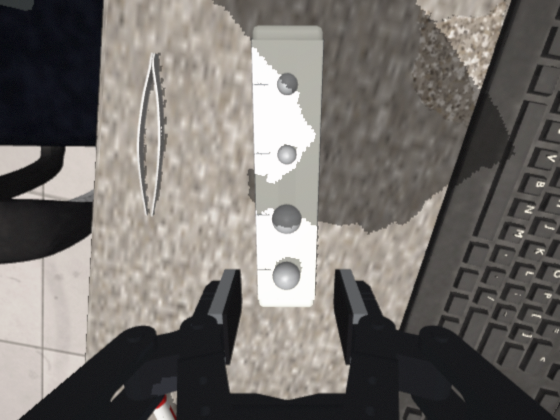

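The wrist view shows the small balls at (287,84) and (287,154), and the large ones at (286,218) and (286,275). I'll check these against the top view.

```bash
cat >> h.py <<'E'
def wr(f,u,v,z,s):
    c=load(f); T=np.eye(4); T[:3,:3]=R.from_quat(np.roll(s['orientation'],-1)).as_matrix(); T[:3,3]=s['tcp_pos']
    c['world_from_camera']=T@c['hand_eye']; return ray(c,u,v,z)
E
python3 - <<'E'
from h import *
s=st()
for u,v,z in [(287,84,.019),(287,154,.019),(286,218,.024),(286,275,.024)]: print(wr('w1.png',u,v,z,s).round(4))
E
```

```text
t 2.02 tcp [ 0.4677 -0.2273  0.1173] yawx 103.25 tilt [-0.     0.003] F [ 2.1  1.6 -0.4] gap 0.0429 grip 0.0
[ 0.446  -0.1373  0.019 ]
[ 0.4564 -0.1819  0.019 ]
[ 0.4661 -0.2264  0.024 ]
[ 0.4767 -0.2715  0.024 ]
```

>>> {"op": "carry_out", "data": {
  "series": [
    {"delta_rot":[0,0,0],"travel":[0,0,-1],"fingers":0},
    {"delta_rot":[0,0,0],"travel":[0,0,-1],"fingers":0},
    {"delta_rot":[0,0,0],"travel":[0,0,-1],"fingers":0},
    {"delta_rot":[0,0,0],"travel":[0,0,-0.5],"fingers":0},
    {"delta_rot":[0,0,0],"travel":[0,0,0],"fingers":0}
  ]
}}

```text
clock: 2.65
tcp_pos: [0.4652, -0.2303, 0.0306]
orientation: [-0.001, 0.624, 0.781, -0.0]
wrist_force: [0.9, -1.0, 0.7]
finger_gap: 0.0426
grip_force: 0.0
```

```bash
python3 -c "
from h import *
st()"
```

```text
t 2.65 tcp [ 0.4652 -0.2303  0.0306] yawx 102.73 tilt [-0.002  0.001] F [ 0.9 -1.   0.7] gap 0.0426 grip 0.0
```

>>> {"op": "carry_out", "data": {
  "series": [
    {"delta_rot":[0,0,0],"travel":[0,0,-0.5],"fingers":0},
    {"delta_rot":[0,0,0],"travel":[0,0,0],"fingers":1},
    {"delta_rot":[0,0,0],"travel":[0,0,0],"fingers":1},
    {"delta_rot":[0,0,0],"travel":[0,0,0],"fingers":1},
    {"delta_rot":[0,0,0],"travel":[0,0,0],"fingers":1}
  ]
}}

```text
clock: 3.28
tcp_pos: [0.4662, -0.2308, 0.0191]
orientation: [0.0, 0.624, 0.781, 0.0]
wrist_force: [-1.0, 1.1, -0.2]
finger_gap: 0.0193
grip_force: 29.3
```

```bash
python3 -c "
from h import *
st()"
```

```text
t 3.27 tcp [ 0.4662 -0.2308  0.0191] yawx 102.75 tilt [ 0.001 -0.   ] F [-1.   1.1 -0.2] gap 0.0193 grip 29.3
```

>>> {"op": "carry_out", "data": {
  "series": [
    {"delta_rot":[0,0,0],"travel":[0,0,0.4],"fingers":1},
    {"delta_rot":[0,0,0],"travel":[0,0,0.8],"fingers":1},
    {"delta_rot":[0,0,0],"travel":[0,0,1],"fingers":1},
    {"delta_rot":[0,0,0],"travel":[0,0,1],"fingers":1},
    {"delta_rot":[0,0,0],"travel":[0,0,1],"fingers":1}
  ]
}}

```text
clock: 3.9
tcp_pos: [0.4661, -0.2307, 0.1255]
orientation: [0.0, 0.624, 0.781, 0.0]
wrist_force: [1.2, -0.4, -0.1]
finger_gap: 0.0196
grip_force: 29.3
```

Run:
```python
from h import *
st(); c=snap('wrist','w2.png'); i=cv2.imread('pics/w2.png')[180:420,150:430]; cv2.imwrite('pics/w2c.png',cv2.resize(i,None,fx=2,fy=2))
```

```text
t 3.9 tcp [ 0.4661 -0.2307  0.1255] yawx 102.75 tilt [ 0.001 -0.   ] F [ 1.2 -0.4 -0.1] gap 0.0196 grip 29.3
```

View pics/w2c.png

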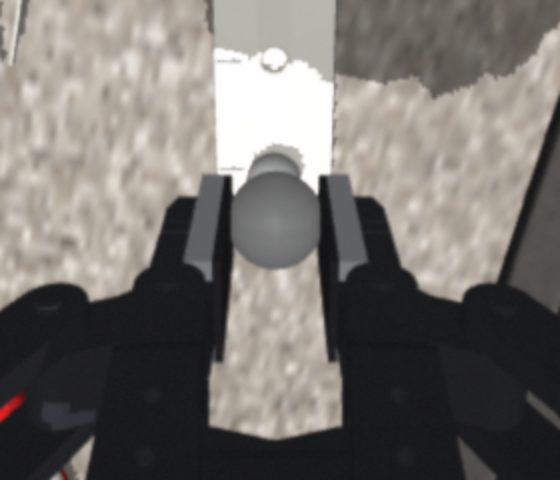

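Ball held squarely between the pads at crop (275,220). Next I carry it to well_left.

>>> {"op": "carry_out", "data": {
  "series": [
    {"delta_rot":[0,0,0],"travel":[0.08,0.4,0.64],"fingers":1},
    {"delta_rot":[0,0,0],"travel":[0.08,0.97,0],"fingers":1},
    {"delta_rot":[0,0,0],"travel":[0.08,0.97,0],"fingers":1},
    {"delta_rot":[0,0,0],"travel":[0.08,0.97,0],"fingers":1},
    {"delta_rot":[0,0,0],"travel":[0.08,0.97,0],"fingers":1}
  ]
}}

```text
clock: 4.58
tcp_pos: [0.4756, -0.1221, 0.1399]
orientation: [-0.0, 0.624, 0.781, 0.0]
wrist_force: [-0.6, -0.1, -1.3]
finger_gap: 0.0199
grip_force: 29.4
```

>>> {"op": "carry_out", "data": {
  "series": [
    {"delta_rot":[0,0,0],"travel":[0.08,0.97,0],"fingers":1},
    {"delta_rot":[0,0,0],"travel":[0.08,0.97,0],"fingers":1},
    {"delta_rot":[0,0,0],"travel":[0.08,0.97,0],"fingers":1},
    {"delta_rot":[0,0,0],"travel":[0.08,0.97,0],"fingers":1},
    {"delta_rot":[0,0,0],"travel":[0.08,0.97,0],"fingers":1}
  ]
}}

```text
clock: 5.2
tcp_pos: [0.4854, -0.001, 0.1399]
orientation: [-0.0, 0.624, 0.781, -0.0]
wrist_force: [0.9, 0.9, -0.1]
finger_gap: 0.0193
grip_force: 29.4
```

>>> {"op": "carry_out", "data": {
  "series": [
    {"delta_rot":[0,0,0],"travel":[0.08,0.97,0],"fingers":1},
    {"delta_rot":[0,0,0],"travel":[0.08,0.97,0],"fingers":1},
    {"delta_rot":[0,0,0],"travel":[0.08,0.97,0],"fingers":1},
    {"delta_rot":[0,0,0],"travel":[0.08,0.97,0],"fingers":1},
    {"delta_rot":[0,0,0],"travel":[0,0,0],"fingers":1}
  ]
}}

```text
clock: 5.82
tcp_pos: [0.4934, 0.0962, 0.1398]
orientation: [-0.0, 0.623, 0.782, -0.0]
wrist_force: [0.3, 0.2, -0.5]
finger_gap: 0.0195
grip_force: 29.4
```

Run:
```python
from h import *
st(); c=snap('wrist','w3.png')
```

```text
t 5.83 tcp [0.4934 0.0962 0.1398] yawx 102.92 tilt [-0.001  0.   ] F [ 0.3  0.2 -0.5] gap 0.0195 grip 29.4
```

View pics/w3.png

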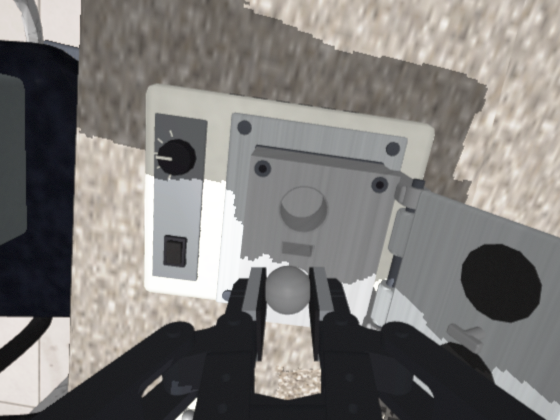

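The wrist view shows the well_left mouth at about (304,207), the slot at (297,249), the hinge near (392,265) and the ball between the pads at (288,290).

Run:
```python
from h import *
s=st()
print(wr('w3.png',304.5,207,.102,s),wr('w3.png',297,249,.102,s))
print(wr('w3.png',281,207,.102,s)-wr('w3.png',328,207,.102,s))
print('ball', wr('w3.png',288,290,.1448,s))
```

```text
t 5.88 tcp [0.4934 0.0953 0.1398] yawx 102.86 tilt [-0.001 -0.   ] F [-0.1  0.4 -0.4] gap 0.0196 grip 29.4
[0.49634731 0.12328562 0.102     ] [0.49813955 0.09781675 0.102     ]
[-0.02523031 -0.00574895  0.        ]
ball [0.49333911 0.09544923 0.1448    ]
```

>>> {"op": "carry_out", "data": {
  "series": [
    {"delta_rot":[0,0,0],"travel":[0.11,0.9,0],"fingers":1},
    {"delta_rot":[0,0,0],"travel":[0,0.16,0],"fingers":1},
    {"delta_rot":[0,0,0],"travel":[0,0,-0.7],"fingers":1},
    {"delta_rot":[0,0,0],"travel":[0,0,-0.7],"fingers":1},
    {"delta_rot":[0,0,0],"travel":[0,0,0],"fingers":1}
  ]
}}

```text
clock: 6.5
tcp_pos: [0.4957, 0.1201, 0.1039]
orientation: [-0.001, 0.625, 0.781, -0.001]
wrist_force: [-1.1, -1.0, 0.2]
finger_gap: 0.0196
grip_force: 29.3
```

```bash
python3 -c "
from h import *
st()"
```

```text
t 6.5 tcp [0.4957 0.1201 0.1039] yawx 102.7 tilt [-0.002 -0.001] F [-1.1 -1.   0.2] gap 0.0196 grip 29.3
```

>>> {"op": "carry_out", "data": {
  "series": [
    {"delta_rot":[0,0,0],"travel":[0,0.06,0],"fingers":1},
    {"delta_rot":[0,0,0],"travel":[0,0,0],"fingers":0.1},
    {"delta_rot":[0,0,0],"travel":[0,0,0],"fingers":0.1},
    {"delta_rot":[0,0,0],"travel":[0,0,0.8],"fingers":0.1},
    {"delta_rot":[0,0,0],"travel":[0,-1,1],"fingers":0.1}
  ]
}}

```text
clock: 7.12
tcp_pos: [0.4964, 0.0982, 0.1501]
orientation: [-0.0, 0.623, 0.782, -0.0]
wrist_force: [0.7, -0.6, 0.1]
finger_gap: 0.038
grip_force: 0.0
```

Run:
```python
from h import *
st(); c=snap('wrist','w4.png'); cv2.imwrite('pics/w4c.png',cv2.imread('pics/w4.png')[60:420,100:460])
```

```text
t 7.12 tcp [0.4964 0.0982 0.1501] yawx 102.9 tilt [-0.001  0.   ] F [ 0.7 -0.6  0.1] gap 0.038 grip 0.0
```

View pics/w4c.png

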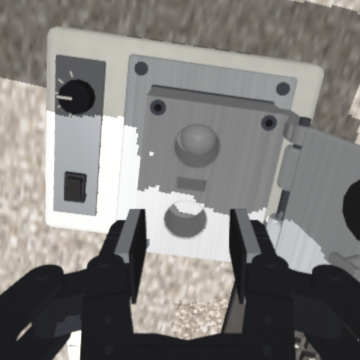

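The ball sits in the left well at crop (197,146), and the right well is empty at crop (184,218). Next, the second large ball.

>>> {"op": "carry_out", "data": {
  "series": [
    {"delta_rot":[0,0,0],"travel":[-0.056,-0.992,0],"fingers":0},
    {"delta_rot":[0,0,0],"travel":[-0.056,-0.992,0],"fingers":0},
    {"delta_rot":[0,0,0],"travel":[-0.056,-0.992,0],"fingers":0},
    {"delta_rot":[0,0,0],"travel":[-0.056,-0.992,0],"fingers":0},
    {"delta_rot":[0,0,0],"travel":[-0.056,-0.992,0],"fingers":0}
  ]
}}

```text
clock: 7.8
tcp_pos: [0.4898, -0.0272, 0.15]
orientation: [0.0, 0.624, 0.781, 0.0]
wrist_force: [1.3, 0.0, 0.5]
finger_gap: 0.0428
grip_force: 0.0
```

>>> {"op": "carry_out", "data": {
  "series": [
    {"delta_rot":[0,0,0],"travel":[-0.056,-0.992,0],"fingers":0},
    {"delta_rot":[0,0,0],"travel":[-0.056,-0.992,0],"fingers":0},
    {"delta_rot":[0,0,0],"travel":[-0.056,-0.992,0],"fingers":0},
    {"delta_rot":[0,0,0],"travel":[-0.056,-0.992,0],"fingers":0},
    {"delta_rot":[0,0,0],"travel":[-0.056,-0.992,0],"fingers":0}
  ]
}}

```text
clock: 8.43
tcp_pos: [0.4828, -0.1512, 0.15]
orientation: [0.0, 0.624, 0.781, 0.0]
wrist_force: [0.1, -0.3, 0.0]
finger_gap: 0.0426
grip_force: 0.0
```

>>> {"op": "carry_out", "data": {
  "series": [
    {"delta_rot":[0,0,0],"travel":[-0.056,-0.992,0],"fingers":0},
    {"delta_rot":[0,0,0],"travel":[-0.056,-0.992,0],"fingers":0},
    {"delta_rot":[0,0,0],"travel":[-0.056,-0.992,-1],"fingers":0},
    {"delta_rot":[0,0,0],"travel":[-0.056,-0.992,-1],"fingers":0},
    {"delta_rot":[0,0,0],"travel":[-0.056,-0.992,-1],"fingers":0}
  ]
}}

```text
clock: 9.05
tcp_pos: [0.4759, -0.2753, 0.0743]
orientation: [0.0, 0.624, 0.781, 0.0]
wrist_force: [-0.3, -0.6, 0.1]
finger_gap: 0.0427
grip_force: 0.0
```

>>> {"op": "carry_out", "data": {
  "series": [
    {"delta_rot":[0,0,0],"travel":[0,0,0],"fingers":0},
    {"delta_rot":[0,0,0],"travel":[0,0,0],"fingers":0}
  ]
}}

```text
clock: 9.3
tcp_pos: [0.4759, -0.2741, 0.0753]
orientation: [-0.0, 0.624, 0.781, 0.0]
wrist_force: [0.2, -0.1, 0.6]
finger_gap: 0.0426
grip_force: 0.0
```

Run:
```python
from h import *
s=st()
s2=dict(s); s2['tcp_pos']=np.array([.4964,.0982,.1501]); s2['orientation']=np.array([0,.623,.782,0])
print('L',wr('w4.png',297,205,.102,s2),'R',wr('w4.png',284,278,.102,s2),'slot',wr('w4.png',291,245,.102,s2))
```

```text
t 9.3 tcp [ 0.4759 -0.2741  0.0753] yawx 102.74 tilt [0. 0.] F [ 0.2 -0.1  0.6] gap 0.0426 grip 0.0
L [0.49603421 0.12338327 0.102     ] R [0.49914597 0.07521714 0.102     ] slot [0.49834437 0.09801574 0.102     ]
```

>>> {"op": "carry_out", "data": {
  "series": [
    {"delta_rot":[0,0,0],"travel":[0,0,-0.9],"fingers":0},
    {"delta_rot":[0,0,0],"travel":[0,0,-0.9],"fingers":0},
    {"delta_rot":[0,0,0],"travel":[0,0,-0.46],"fingers":0},
    {"delta_rot":[0,0,0],"travel":[0,0,0],"fingers":0},
    {"delta_rot":[0,0,0],"travel":[0,0,0],"fingers":1}
  ]
}}

```text
clock: 9.93
tcp_pos: [0.4765, -0.2747, 0.0194]
orientation: [0.001, 0.624, 0.781, 0.0]
wrist_force: [0.5, 0.0, 0.1]
finger_gap: 0.0256
grip_force: 0.0
```

>>> {"op": "carry_out", "data": {
  "series": [
    {"delta_rot":[0,0,0],"travel":[0,0,0],"fingers":1},
    {"delta_rot":[0,0,0],"travel":[0,0,0],"fingers":1},
    {"delta_rot":[0,0,0],"travel":[0,0,0],"fingers":1},
    {"delta_rot":[0,0,0],"travel":[0,0,0.5],"fingers":1},
    {"delta_rot":[0,0,0],"travel":[0,0,1],"fingers":1}
  ]
}}

```text
clock: 10.55
tcp_pos: [0.4748, -0.2738, 0.0556]
orientation: [-0.001, 0.624, 0.781, -0.0]
wrist_force: [0.5, 0.1, -0.5]
finger_gap: 0.0191
grip_force: 29.4
```

```bash
python3 -c "
from h import *
st()"
```

```text
t 10.55 tcp [ 0.4748 -0.2738  0.0556] yawx 102.74 tilt [-0.002  0.002] F [ 0.5  0.1 -0.5] gap 0.0191 grip 29.4
```

>>> {"op": "carry_out", "data": {
  "series": [
    {"delta_rot":[0,0,0],"travel":[0,0,1],"fingers":1},
    {"delta_rot":[0,0,0],"travel":[0.068,0.994,1],"fingers":1},
    {"delta_rot":[0,0,0],"travel":[0.068,0.994,1],"fingers":1},
    {"delta_rot":[0,0,0],"travel":[0.068,0.994,0.4],"fingers":1},
    {"delta_rot":[0,0,0],"travel":[0.068,0.994,0],"fingers":1}
  ]
}}

```text
clock: 11.18
tcp_pos: [0.4832, -0.1748, 0.1426]
orientation: [0.001, 0.624, 0.781, 0.0]
wrist_force: [0.2, 0.5, -0.5]
finger_gap: 0.0198
grip_force: 29.4
```

>>> {"op": "carry_out", "data": {
  "series": [
    {"delta_rot":[0,0,0],"travel":[0.068,0.994,0],"fingers":1},
    {"delta_rot":[0,0,0],"travel":[0.068,0.994,0],"fingers":1},
    {"delta_rot":[0,0,0],"travel":[0.068,0.994,0],"fingers":1},
    {"delta_rot":[0,0,0],"travel":[0.068,0.994,0],"fingers":1},
    {"delta_rot":[0,0,0],"travel":[0.068,0.994,0],"fingers":1}
  ]
}}

```text
clock: 11.8
tcp_pos: [0.4909, -0.0501, 0.1414]
orientation: [0.0, 0.624, 0.781, 0.0]
wrist_force: [0.0, -0.4, 0.0]
finger_gap: 0.0197
grip_force: 29.4
```

>>> {"op": "carry_out", "data": {
  "series": [
    {"delta_rot":[0,0,0],"travel":[0.068,0.994,0],"fingers":1},
    {"delta_rot":[0,0,0],"travel":[0.068,0.994,0],"fingers":1},
    {"delta_rot":[0,0,0],"travel":[0.068,0.994,0],"fingers":1},
    {"delta_rot":[0,0,0],"travel":[0.068,0.994,0],"fingers":1},
    {"delta_rot":[0,0,0],"travel":[0.068,0.994,0],"fingers":1}
  ]
}}

```text
clock: 12.42
tcp_pos: [0.4995, 0.0742, 0.1414]
orientation: [0.0, 0.624, 0.781, 0.0]
wrist_force: [1.0, 0.6, 0.2]
finger_gap: 0.0192
grip_force: 29.4
```

>>> {"op": "carry_out", "data": {
  "series": [
    {"delta_rot":[0,0,0],"travel":[0,0,0],"fingers":1},
    {"delta_rot":[0,0,0],"travel":[0,0,0],"fingers":1}
  ]
}}

```text
clock: 12.68
tcp_pos: [0.4995, 0.0731, 0.1411]
orientation: [0.0, 0.624, 0.781, -0.0]
wrist_force: [-0.4, -0.5, -0.2]
finger_gap: 0.0195
grip_force: 29.4
```

```bash
python3 -c "
from h import *
st()"
```

```text
t 12.68 tcp [0.4995 0.0731 0.1411] yawx 102.76 tilt [ 0. -0.] F [-0.4 -0.5 -0.2] gap 0.0195 grip 29.4
```

>>> {"op": "carry_out", "data": {
  "series": [
    {"delta_rot":[0,0,0],"travel":[0,0.02,-0.8],"fingers":1},
    {"delta_rot":[0,0,0],"travel":[0,0,-0.68],"fingers":1},
    {"delta_rot":[0,0,0],"travel":[0,0,0],"fingers":1},
    {"delta_rot":[0,0,0],"travel":[0,0,0],"fingers":0.1},
    {"delta_rot":[0,0,0],"travel":[0,0,0],"fingers":0.1}
  ]
}}

```text
clock: 13.3
tcp_pos: [0.4998, 0.0736, 0.1042]
orientation: [0.0, 0.624, 0.781, 0.0]
wrist_force: [0.2, 0.3, 0.1]
finger_gap: 0.0384
grip_force: 0.0
```

>>> {"op": "carry_out", "data": {
  "series": [
    {"delta_rot":[0,0,0],"travel":[0,0,0.5],"fingers":0.1},
    {"delta_rot":[0,0,0.9],"travel":[0,0,1],"fingers":0.1},
    {"delta_rot":[0,0,0.9],"travel":[0,0,1],"fingers":0.1},
    {"delta_rot":[0,0,0.9],"travel":[-0.5,0,1],"fingers":0.1},
    {"delta_rot":[0,0,0.9],"travel":[-0.5,0,1],"fingers":0.1}
  ]
}}

```text
clock: 13.92
tcp_pos: [0.4744, 0.0739, 0.2182]
orientation: [0.001, 0.473, 0.881, 0.0]
wrist_force: [0.3, 0.1, -0.9]
finger_gap: 0.0386
grip_force: 0.0
```

Run:
```python
from h import *
st(); c=snap('wrist','w5.png'); cv2.imwrite('pics/w5c.png',c['color'][:,:,::-1])
```

```text
t 13.93 tcp [0.4744 0.0739 0.2182] yawx 123.55 tilt [ 0.001 -0.   ] F [ 0.3  0.1 -0.9] gap 0.0386 grip 0.0
```

View pics/w5c.png

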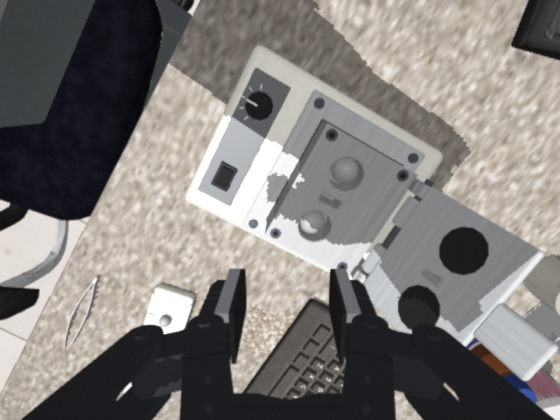

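Both balls are seated in their wells, at (346,172) and (313,225). Next: shut the fingers, go over and behind the lid, then push it shut.

>>> {"op": "carry_out", "data": {
  "series": [
    {"delta_rot":[0,0,0.971],"travel":[0,0,1],"fingers":1},
    {"delta_rot":[0,0,0.971],"travel":[0,0,0.8],"fingers":1},
    {"delta_rot":[0,0,0.971],"travel":[0.813,0.163,0],"fingers":1},
    {"delta_rot":[0,0,0.971],"travel":[0.813,0.163,0],"fingers":1},
    {"delta_rot":[0,0,0.971],"travel":[0.813,0.163,0],"fingers":1}
  ]
}}

```text
clock: 14.6
tcp_pos: [0.5363, 0.0863, 0.2621]
orientation: [0.001, 0.248, 0.969, 0.0]
wrist_force: [0.8, -0.1, 0.0]
finger_gap: -0.0
grip_force: 0.0
```

>>> {"op": "carry_out", "data": {
  "series": [
    {"delta_rot":[0,0,0.971],"travel":[0.813,0.163,0],"fingers":1},
    {"delta_rot":[0,0,0.971],"travel":[0.813,0.163,0],"fingers":1},
    {"delta_rot":[0,0,0.971],"travel":[0.813,0.163,0],"fingers":1},
    {"delta_rot":[0,0,0.971],"travel":[0.813,0.163,0],"fingers":1},
    {"delta_rot":[0,0,0.971],"travel":[0.813,0.163,0],"fingers":1}
  ]
}}

```text
clock: 15.22
tcp_pos: [0.6379, 0.1067, 0.2619]
orientation: [0.0, 0.007, 1.0, 0.0]
wrist_force: [0.9, -0.1, -0.0]
finger_gap: -0.0
grip_force: 0.0
```

>>> {"op": "carry_out", "data": {
  "series": [
    {"delta_rot":[0,0,0.971],"travel":[0.813,0.163,0],"fingers":1},
    {"delta_rot":[0,0,0],"travel":[0,0,0],"fingers":1}
  ]
}}

```text
clock: 15.48
tcp_pos: [0.6584, 0.1107, 0.2609]
orientation: [-0.0, -0.039, 0.999, 0.0]
wrist_force: [0.1, -0.5, -0.0]
finger_gap: -0.0001
grip_force: 0.0
```

```bash
python3 -c "
from h import *
st()"
```

```text
t 15.47 tcp [0.6584 0.1107 0.2609] yawx -175.5 tilt [-0.  0.] F [ 0.1 -0.5 -0. ] gap -0.0001 grip 0.0
```

>>> {"op": "carry_out", "data": {
  "series": [
    {"delta_rot":[0,0,0],"travel":[0,0,-1],"fingers":1},
    {"delta_rot":[0,0,0],"travel":[0,0,-1],"fingers":1},
    {"delta_rot":[0,0,0],"travel":[0,0,-0.24],"fingers":1},
    {"delta_rot":[0,0,0],"travel":[-0.757,-0.062,0],"fingers":1},
    {"delta_rot":[0,0,0],"travel":[-0.757,-0.062,0],"fingers":1}
  ]
}}

```text
clock: 16.1
tcp_pos: [0.6192, 0.1074, 0.2063]
orientation: [0.001, -0.039, 0.999, 0.0]
wrist_force: [2.2, 0.9, 1.7]
finger_gap: 0.0002
grip_force: 1.1
```

>>> {"op": "carry_out", "data": {
  "series": [
    {"delta_rot":[0,0,0],"travel":[-0.757,-0.062,0],"fingers":1},
    {"delta_rot":[0,0,0],"travel":[-0.757,-0.062,0],"fingers":1},
    {"delta_rot":[0,0,0],"travel":[-0.757,-0.062,0],"fingers":1},
    {"delta_rot":[0,0,0],"travel":[0,0,0],"fingers":1}
  ]
}}

```text
clock: 16.6
tcp_pos: [0.5622, 0.1029, 0.207]
orientation: [0.001, -0.039, 0.999, 0.0]
wrist_force: [1.2, -0.2, 0.3]
finger_gap: 0.0001
grip_force: 0.0
```

```bash
python3 -c "
from h import *
st()"
```

```text
t 16.6 tcp [0.5622 0.1029 0.207 ] yawx -175.47 tilt [0.002 0.   ] F [ 1.2 -0.2  0.3] gap 0.0001 grip 0.0
```

As planned (light contact ~1–2 N). Next I follow the arc down.

>>> {"op": "carry_out", "data": {
  "series": [
    {"delta_rot":[0,0,0],"travel":[-0.538,-0.044,0.05],"fingers":1},
    {"delta_rot":[0,0,0],"travel":[-0.538,-0.044,0.05],"fingers":1},
    {"delta_rot":[0,0,0],"travel":[-0.578,-0.048,-0.05],"fingers":1},
    {"delta_rot":[0,0,0],"travel":[-0.578,-0.048,-0.05],"fingers":1},
    {"delta_rot":[0,0,0],"travel":[-0.957,-0.079,-0.68],"fingers":1}
  ]
}}

```text
clock: 17.23
tcp_pos: [0.4836, 0.0962, 0.1893]
orientation: [0.002, -0.04, 0.999, 0.0]
wrist_force: [0.3, 0.4, 1.0]
finger_gap: 0.0003
grip_force: 0.3
```

>>> {"op": "carry_out", "data": {
  "series": [
    {"delta_rot":[0,0,0],"travel":[-0.718,-0.059,-0.94],"fingers":1},
    {"delta_rot":[0,0,0],"travel":[-0.22,-0.018,-0.55],"fingers":1},
    {"delta_rot":[0,0,0],"travel":[-0.22,-0.018,-0.55],"fingers":1},
    {"delta_rot":[0,0,0],"travel":[-0.12,-0.01,-0.6],"fingers":1},
    {"delta_rot":[0,0,0],"travel":[0,0,0],"fingers":1}
  ]
}}

```text
clock: 17.85
tcp_pos: [0.4506, 0.0936, 0.1214]
orientation: [-0.001, -0.04, 0.999, 0.0]
wrist_force: [0.1, -0.5, 0.4]
finger_gap: 0.0
grip_force: 0.0
```

```bash
python3 -c "
from h import *
st()"
```

```text
t 17.85 tcp [0.4506 0.0936 0.1214] yawx -175.44 tilt [-0.002  0.   ] F [ 0.1 -0.5  0.4] gap 0.0 grip 0.0
```

>>> {"op": "carry_out", "data": {
  "series": [
    {"delta_rot":[0,0,0],"travel":[0,0,-0.3],"fingers":1},
    {"delta_rot":[0,0,0],"travel":[0,0,-0.2],"fingers":1},
    {"delta_rot":[0,0,0],"travel":[0,0,0],"fingers":1}
  ]
}}

```text
clock: 18.23
tcp_pos: [0.4511, 0.0937, 0.1095]
orientation: [-0.0, -0.04, 0.999, 0.0]
wrist_force: [0.3, -0.8, -0.8]
finger_gap: 0.0
grip_force: 0.0
```

>>> {"op": "carry_out", "data": {
  "series": [
    {"delta_rot":[0,0,0],"travel":[0,0,-0.05],"fingers":1},
    {"delta_rot":[0,0,0],"travel":[0,0,-0.04],"fingers":1},
    {"delta_rot":[0,0,0],"travel":[0,0,0],"fingers":1}
  ]
}}

```text
clock: 18.6
tcp_pos: [0.4514, 0.0937, 0.1088]
orientation: [0.001, -0.04, 0.999, -0.0]
wrist_force: [-3.0, -0.8, 9.6]
finger_gap: -0.0004
grip_force: 4.6
```

>>> {"op": "carry_out", "data": {
  "series": [
    {"delta_rot":[0,0,0],"travel":[0,0,-0.06],"fingers":1},
    {"delta_rot":[0,0,0],"travel":[0,0,0],"fingers":1}
  ]
}}

```text
clock: 18.85
tcp_pos: [0.4515, 0.0937, 0.1086]
orientation: [0.001, -0.04, 0.999, -0.0]
wrist_force: [-6.3, -0.7, 19.2]
finger_gap: -0.0003
grip_force: 10.1
```

```bash
python3 -c "
from h import *
st()"
```

```text
t 18.85 tcp [0.4515 0.0937 0.1086] yawx -175.42 tilt [ 0.002 -0.   ] F [-6.3 -0.7 19.2] gap -0.0003 grip 10.1
```

>>> {"op": "carry_out", "data": {
  "series": [
    {"delta_rot":[0,0,0],"travel":[0,0,0.8],"fingers":1},
    {"delta_rot":[0,0,0],"travel":[0,0,1],"fingers":0},
    {"delta_rot":[0,0,0],"travel":[0,0,0.6],"fingers":0},
    {"delta_rot":[0,0,0],"travel":[0.93,0.076,0],"fingers":0},
    {"delta_rot":[0,0,0],"travel":[0.93,0.076,0],"fingers":0}
  ]
}}

```text
clock: 19.48
tcp_pos: [0.4984, 0.0975, 0.1665]
orientation: [0.0, -0.04, 0.999, 0.0]
wrist_force: [0.5, 0.3, 0.6]
finger_gap: 0.0425
grip_force: 0.0
```

>>> {"op": "carry_out", "data": {
  "series": [
    {"delta_rot":[0,0,0],"travel":[0,0,0],"fingers":0},
    {"delta_rot":[0,0,0],"travel":[0,0,0],"fingers":0}
  ]
}}

```text
clock: 19.73
tcp_pos: [0.4967, 0.0974, 0.1656]
orientation: [-0.001, -0.04, 0.999, 0.0]
wrist_force: [-0.2, 0.1, -0.4]
finger_gap: 0.0426
grip_force: 0.0
```

Run:
```python
from h import *
s=st(); c=snap('top','top2.png'); d=snap('wrist','w6.png')
a=cv2.resize(cv2.imread('pics/top2.png')[185:285,222:302],None,fx=5,fy=5,interpolation=cv2.INTER_CUBIC)
b=cv2.imread('pics/w6.png')[:,90:470]
cv2.imwrite('pics/m6.png',np.hstack([a[:420],b]))
print(proj({**d,'world_from_camera':(lambda T:(T.__setitem__((slice(0,3),slice(0,3)),R.from_quat(np.roll(s['orientation'],-1)).as_matrix()),T.__setitem__((slice(0,3),3),s['tcp_pos']),T@d['hand_eye'])[2])(np.eye(4))},np.array([.498,.0975,.14])))
```

```text
t 19.73 tcp [0.4967 0.0974 0.1656] yawx -175.43 tilt [-0.002  0.   ] F [-0.2  0.1 -0.4] gap 0.0426 grip 0.0
(np.float64(285.6773604698275), np.float64(262.0423155387633))
```

View pics/m6.png

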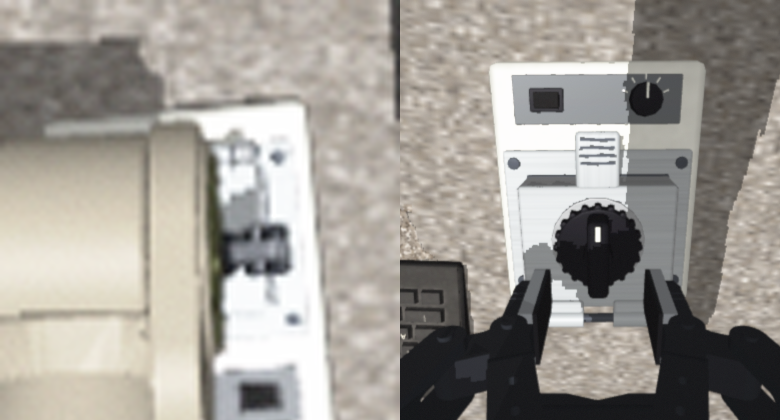

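The lid is flat and the wing bar lies along mill x, centred at wrist pixel (287,258) against (286,262) predicted. Next I grip the wing.

>>> {"op": "carry_out", "data": {
  "series": [
    {"delta_rot":[0,0,0],"travel":[0.05,0,-0.9],"fingers":0},
    {"delta_rot":[0,0,0],"travel":[0,0,-0.72],"fingers":0},
    {"delta_rot":[0,0,0],"travel":[0,0,0],"fingers":0},
    {"delta_rot":[0,0,0],"travel":[0,0,0],"fingers":1},
    {"delta_rot":[0,0,0],"travel":[0,0,0],"fingers":1}
  ],
  "squeeze": 40
}}

```text
clock: 20.45
tcp_pos: [0.4994, 0.0979, 0.1267]
orientation: [0.001, -0.04, 0.999, 0.0]
wrist_force: [-0.5, 0.5, 2.1]
finger_gap: 0.011
grip_force: 41.1
```

>>> {"op": "carry_out", "data": {
  "series": [
    {"delta_rot":[0,0,0],"travel":[0,0,0],"fingers":1},
    {"delta_rot":[0,0,0],"travel":[0,0,0],"fingers":1},
    {"delta_rot":[0,0,0],"travel":[0,0,0],"fingers":1}
  ]
}}

```text
clock: 20.82
tcp_pos: [0.4994, 0.0978, 0.1266]
orientation: [0.001, -0.04, 0.999, 0.0]
wrist_force: [-2.0, 2.6, 5.9]
finger_gap: 0.0106
grip_force: 41.7
```

```bash
python3 -c "
from h import *
print(st()['joint_pos'].round(2))"
```

```text
t 20.82 tcp [0.4994 0.0978 0.1266] yawx -175.41 tilt [0.002 0.001] F [-2.   2.6  5.9] gap 0.0106 grip 41.7
[ 0.04  0.24 -0.31  1.01  0.   -0.04]
```

>>> {"op": "carry_out", "data": {
  "series": [
    {"delta_rot":[0,0,-1],"travel":[0,0,0],"fingers":1},
    {"delta_rot":[0,0,-1],"travel":[0,0,0],"fingers":1},
    {"delta_rot":[0,0,-1],"travel":[0,0,0],"fingers":1},
    {"delta_rot":[0,0,-1],"travel":[0,0,0],"fingers":1},
    {"delta_rot":[0,0,-1],"travel":[0,0,0],"fingers":1}
  ]
}}

```text
clock: 21.45
tcp_pos: [0.4993, 0.0974, 0.1267]
orientation: [0.001, 0.21, 0.978, 0.0]
wrist_force: [-2.1, 0.0, 6.5]
finger_gap: 0.0106
grip_force: 41.7
```

```bash
python3 -c "
from h import *
s=st();print(s['joint_pos'].round(2),s['ft_torque'].round(2))"
```

```text
t 21.45 tcp [0.4993 0.0974 0.1267] yawx 155.74 tilt [ 0.002 -0.   ] F [-2.1  0.   6.5] gap 0.0106 grip 41.7
[ 0.03  0.24 -0.31  1.01 -0.    0.46] [-0.01  0.41  0.1 ]
```

>>> {"op": "carry_out", "data": {
  "series": [
    {"delta_rot":[0,0,-1],"travel":[0,0,0],"fingers":1},
    {"delta_rot":[0,0,-1],"travel":[0,0,0],"fingers":1},
    {"delta_rot":[0,0,-1],"travel":[0,0,0],"fingers":1},
    {"delta_rot":[0,0,-1],"travel":[0,0,0],"fingers":1},
    {"delta_rot":[0,0,-1],"travel":[0,0,0],"fingers":1}
  ]
}}

```text
clock: 22.08
tcp_pos: [0.4991, 0.0971, 0.1266]
orientation: [0.001, 0.446, 0.895, -0.0]
wrist_force: [-2.6, -0.8, 7.1]
finger_gap: 0.0108
grip_force: 41.8
```

>>> {"op": "carry_out", "data": {
  "series": [
    {"delta_rot":[0,0,-1],"travel":[0,0,0],"fingers":1},
    {"delta_rot":[0,0,-1],"travel":[0,0,0],"fingers":1},
    {"delta_rot":[0,0,-1],"travel":[0,0,0],"fingers":1},
    {"delta_rot":[0,0,-1],"travel":[0,0,0],"fingers":1},
    {"delta_rot":[0,0,-1],"travel":[0,0,0],"fingers":1}
  ]
}}

```text
clock: 22.7
tcp_pos: [0.4987, 0.097, 0.1266]
orientation: [0.001, 0.653, 0.757, -0.0]
wrist_force: [-3.0, -1.8, 8.5]
finger_gap: 0.0111
grip_force: 41.9
```

```bash
python3 -c "
from h import *
s=st();print(s['joint_pos'].round(2),s['ft_torque'].round(2))"
```

```text
t 22.7 tcp [0.4987 0.097  0.1266] yawx 98.43 tilt [ 0.    -0.001] F [-3.  -1.8  8.5] gap 0.0111 grip 41.9
[ 0.03  0.24 -0.31  1.01 -0.    1.46] [-0.29  0.85  0.06]
```

>>> {"op": "carry_out", "data": {
  "series": [
    {"delta_rot":[0,0,-0.5],"travel":[0,0,0],"fingers":1},
    {"delta_rot":[0,0,-0.4],"travel":[0,0,0],"fingers":1},
    {"delta_rot":[0,0,-0.3],"travel":[0,0,0],"fingers":1},
    {"delta_rot":[0,0,0],"travel":[0,0,0],"fingers":1}
  ]
}}

```text
clock: 23.2
tcp_pos: [0.4986, 0.097, 0.1266]
orientation: [0.001, 0.696, 0.718, -0.0]
wrist_force: [-4.6, -1.0, 8.0]
finger_gap: 0.0106
grip_force: 46.3
```

```bash
python3 -c "
from h import *
s=st();print(s['joint_pos'].round(2),s['ft_torque'].round(2))"
```

```text
t 23.2 tcp [0.4986 0.097  0.1266] yawx 91.84 tilt [ 0.    -0.001] F [-4.6 -1.   8. ] gap 0.0106 grip 46.3
[ 0.03  0.24 -0.31  1.01 -0.    1.57] [-0.25  0.79  0.81]
```

Torque rose sharply to 0.81 N m, so the cap is at its stop. Next: release and lift away.

>>> {"op": "carry_out", "data": {
  "series": [
    {"delta_rot":[0,0,0],"travel":[0,0,0],"fingers":0},
    {"delta_rot":[0,0,0],"travel":[0,0,0],"fingers":0},
    {"delta_rot":[0,0,0],"travel":[0,0,0.6],"fingers":0},
    {"delta_rot":[0,0,0],"travel":[0,0,1],"fingers":0},
    {"delta_rot":[0,0,0],"travel":[0,-0.5,1],"fingers":0}
  ]
}}

```text
clock: 23.82
tcp_pos: [0.499, 0.0853, 0.1921]
orientation: [0.0, 0.696, 0.718, 0.0]
wrist_force: [-0.1, -0.2, -0.3]
finger_gap: 0.0423
grip_force: 0.0
```

>>> {"op": "carry_out", "data": {
  "series": [
    {"delta_rot":[0,0,0],"travel":[0,-0.5,0.5],"fingers":0},
    {"delta_rot":[0,0,0],"travel":[0,-0.5,0],"fingers":0},
    {"delta_rot":[0,0,0],"travel":[0,0,0],"fingers":0}
  ]
}}

```text
clock: 24.2
tcp_pos: [0.4985, 0.059, 0.2023]
orientation: [-0.0, 0.697, 0.717, -0.0]
wrist_force: [0.9, -0.6, 0.0]
finger_gap: 0.043
grip_force: 0.0
```

Run:
```python
from h import *
s=st(); d=snap('wrist','w7.png'); g=cv2.cvtColor(d['color'],cv2.COLOR_RGB2GRAY)
T=np.eye(4);T[:3,:3]=R.from_quat(np.roll(s['orientation'],-1)).as_matrix();T[:3,3]=s['tcp_pos']
c={**d,'world_from_camera':T@d['hand_eye']}
# rectify wing-top plane z=.14 around the cap, 0.5 mm/px; rows: world x down from +, cols: world y
n=120; P=np.array([[proj(c,np.array([.498+(60-i)*.0005,.097+(60-j)*.0005,.14])) for j in range(n)] for i in range(n)],np.float32)
r=cv2.remap(g,P[...,0],P[...,1],cv2.INTER_LINEAR); cv2.imwrite('pics/r7.png',r)
m=cv2.resize(r,(30,30),interpolation=cv2.INTER_AREA)
print('\n'.join(' '.join('%3d'%v for v in q) for q in m[::1]))
```

```text
t 24.2 tcp [0.4985 0.059  0.2023] yawx 91.65 tilt [-0.001  0.   ] F [ 0.9 -0.6  0. ] gap 0.043 grip 0.0
163 164 163 163 164 163 163 163 163 163 163 163 163 163 163 163 163 162 163 162 162 161 160 160 160 160 160 160 160 160
164 164 164 164 164 164 164 164 164 163 163 162 162 162 161 161 160 160 161 161 161 162 162 163 163 164 164 164 164 163
162 162 162 162 161 161 161 161 160 156 151 149 155 158 159 164 166 166 166 165 165 164 163 162 162 161 160 160 159 159
163 164 164 165 165 165 157 143 136 140 100  57 108 124  92 102 149 158 160 160 160 160 159 159 160 160 160 160 161 161
165 164 164 163 158 146 131  61  54  67  36  28  34  37  30  40 104 123 128 161 164 165 165 166 166 166 166 166 166 165
163 163 163 150 130 123  91  30  29  29  29  29  29  29  29  28  31  36  40 134 165 167 166 166 164 163 162 162 161 161
166 166 154 135  54  36  31  30  29  29  29  29  29  29  29  29  28  28  31  88 134 155 162 162 162 162 161 161 161 161
166 157 142 126  34  30  30  30  29  29  29  29  29  29  29  29  28  28  28  30  39  81 159 162 161 161 161 161 160 160
160 140 102  64  31  30  30  30  30 
[... 1903 characters left out ...]
  69  29  30  30  29  29  29  28  29  29  29  28  31  59  72 116 160 161 161 162 183 251 253 253 253
163 162 162 159 146 116  62  74  46  29  28  29  29  29  29  31  29  59 133 152 161 162 163 163 162 177 241 253 253 253
162 162 162 162 161 153 139 138 109  42  54  77  45  32  85 111  89 124 159 163 163 163 162 162 162 161 180 250 253 253
162 163 163 163 164 164 161 157 149 130 133 139 126 106 137 148 158 161 161 160 160 159 158 158 158 157 184 250 253 253
164 163 163 162 162 162 161 161 160 159 157 157 158 158 158 159 159 159 159 159 158 158 158 158 158 167 235 248 248 246
160 160 160 160 159 160 159 159 160 159 159 159 158 158 157 155 155 153 169 181 190 199 208 215 223 234 250 250 251 250
```

The wing now lies across the mill at about 94–95° (mill yaw +90°), so the cap is fully locked.

```bash
python3 -c "
from h import *
st(); print(env.hand_in())"
```

```text
t 24.25 tcp [0.4983 0.0595 0.2021] yawx 91.68 tilt [-0.002  0.   ] F [-0.6 -0.2 -0.5] gap 0.0426 grip 0.0
the job is handed in; nothing more can be done
None
```

The job is handed in at 24 s of the 72 s allowed: one large ball is in each well, the lid is shut, and the cap was then turned clockwise to its stop. The small balls, cup and bottle were not touched.

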